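Load ring stock into a tube-sawing jig, against its length stop

TASK

Load the copper tube for sawing: take it from the wooden rest and lay it in the V-groove of the sawing jig, slide it along the groove, in under the sprung ball, until it bears on the brass length stop, and press it home with a gentle push of 8 to 10 newtons, never more than 12, so that the stop keeps its setting. Then swing the red clamp over and press it down on the tube, and leave the things lying round the jig alone.

Things in the scene. Friction and masses are not known exactly. Their poses are not given: they have to be found in the camera images.
- ring_stock: loose copper tube (ring stock), 100 mm long, 20 mm outside diameter, 2 mm wall, 0.11 kg (varies); both ends alike. Origin: its centre, on its axis; x axis along the tube. Starts level in stock_rest.
- stock_rest: fixed wooden rest under the tube, 116 x 50 mm, its x axis along the tube; base board 6 mm thick, origin under its centre. Two notched end blocks, 17 mm high, at x = -49 to -33 and 33 to 49 mm; between them fingers can straddle the tube. The tube's axis lies 22 mm above the bench. (A lamp hangs over the back of the bench: keep wrists below 0.5 m there.)
- saw_jig: fixed jig; origin centre underside, x along the groove toward the stop, z up. Base 8 mm high, x -82 to 100, y +-48 mm. Steel V-block x -75 to 64, y +-22, top z 38, with a 90 degree V-groove open at both ends: a tube in it has its axis at y 0, z 43 mm: fingers reach at most 5 mm below its axis. Steel bridge over the groove at x 8 to 24 mm, y +-22, z 38 to 76, 30 mm wide inside, roof at z 58.
- keeper (a point): lowest point of the sprung steel ball (16 mm across) under the bridge, at jig x 16, z 51.5 mm with the groove empty (a moving point). The tube's leading end must start behind jig x = 8 mm; sliding in under the ball lifts it 1.5 mm against about 1.6 N and from there on it drags: pushing takes roughly 1.5 to 5 N before the stop is felt, more at the moment of entry.
- stop_pin: length stop: steel shank 12 mm across in the jig's far post, origin at its end on the tube's axis (jig x 51 to 61 mm), x as the jig's. It carries a brass disc (19 mm across, 4 mm thick) on a fine-set screw: the disc's front face, which the tube meets, stands 8 to 13 mm before the origin, a setting that is not measured: feel for it. The shank slips if pushed with about 22 N.
- clamp (a joint): hinge of the red clamp lever, rad: 0 = level across the tube with its rubber pad just on the tube, 1.57 = upright, grows as it opens (starts open at 2.0 to 2.3, leaning away; range -0.12 to 2.35). Stiff (0.2 N m): stays where left. Hinge axis parallel to the jig's x through jig y -34, z 59 mm. Lever 14 mm wide, at jig x -22 to -8; hinge cheeks at x -29 to -1, y -42 to -26, up to z 66.
- clamp_grip (a point): middle of the clamp's black round handle bar, 12 mm across, 46 mm long, parallel to the jig's x (jig x -71 to -25 mm; this point at x -49), 85 mm from the hinge axis; at jig y = -34 + 85 cos(clamp), z = 59 + 85 sin(clamp) mm. Free all round: fingers can pinch it across from above at any angle and the bar turns in the grip.
- calipers: calipers lying flat near the jig, 52 x 155 x 6 mm, bystander; origin centre underside, long axis y
- copper_ring: copper ring blank lying flat, 21 mm across, 4 mm high, bystander; origin centre underside
- silver_ring: silver ring blank lying flat, 20 mm across, 4 mm high, bystander; origin centre underside
- steel_block: flat square steel bench block, 64 x 64 x 16 mm, bystander; origin centre underside

How it is judged (in metres and radians):
On the way, in this order (a step that is already met when the one before it is completed fails the run):
1. the tube lies in the V-groove of the jig (y of ring_stock in the frame of saw_jig between -0.0025 and 0.0025 m and z of ring_stock in the frame of saw_jig between 0.0405 and 0.0455 m and angle between the x axis of ring_stock and the x axis of saw_jig, either way round below 0.06 rad), for 0.2 s.
2. the tube, in the groove, is pressed on the stop with at least 3 N for 0.15 s, the clamp still open (all of step 1 and contact force between ring_stock and stop_pin above 3 N and value of joint clamp above 0.5 rad), for 0.15 s.
At the end, for the whole second after the job is handed in: The tube lies at rest in the V-groove (axis within 2.5 mm of its line and height, 0.06 rad of its direction), its end within 1.5 mm of the stop disc's face (centres within 53.5 mm), the stop is not shifted by 1.5 mm, and the clamp is down on the tube (within 0.05 rad of level) (all of step 1 and distance between ring_stock and stop_disc_c0 below 0.0535 m and value of joint clamp between -0.05 and 0.05 rad and distance of stop_pin from where it was at the start of the episode below 0.0015 m and linear speed of ring_stock below 0.01 m/s); the robot touches nothing.
It fails at once if the tube presses on the stop with more than 12 N (contact force between ring_stock and stop_pin above 12 N).
It fails at once if the stop is shifted by more than 1.5 mm (distance of stop_pin from where it was at the start of the episode above 0.0015 m).
It fails at once if the calipers, a ring or the steel block is moved by more than 20 mm (distance of any of calipers, copper_ring, silver_ring, steel_block from where it was at the start of the episode above 0.02 m).
It also fails if it takes over 72 s, if anything falls off the work surface, if the arm or the gripper's body presses on something with over 40 N, if the wrist force passes 120 N, or if a joint passes its speed limit or range.

ROBOT

A 6-joint arm with a two-finger parallel gripper is mounted at the origin on a cart in front of the work surface, level with it; the furniture and walls round the work are solid. World frame = base frame: x ahead of the robot, y to its left, z up, the work surface at z = 0. Lengths are in m, angles in degrees, forces in N, time in s.
With the tool pointing down it reaches from about 0.35 to 0.725 m from the base axis. Payload 6 kg.
Tool frame: the origin (TCP) lies midway between the tips of the shut fingers; the grasp point (between the pads) lies 19 mm behind it; z points along the fingers, y is the line along which they close (so a half turn about z gives the same grasp; the last joint's range is limited). The gripper opens to 85 mm and grips with 20 to 120 N. Pads are 22 mm wide; open, the fingers measure 114 mm over their backs; the gripper's body (76 mm by 85 mm) begins 54 mm behind the grasp point. The pads swing forward as they close: fully open they stand 13 mm farther back than shut.
Start: joints at [-46.656, 2.303, 4.859, 0, -92.561, -19.12], TCP at [0.246, -0.547, 0.231] pointing down, gripper open.
Joint ranges: [-146.85, 146.85], [-73.84, 115.35], [-62.03, 85.46], [-188.31, 113.3], [-161.28, -10.13], [-171.36, 171.36]. Speed limits (degrees/s): [147.25, 147.25, 172.46, 180, 180, 180].

INTERFACE

Orientations are given as a 3x3 rotation matrix whose columns are the frame's x, y, z axes.
In Python, from rig import r gives the robot as it stands. The module is installed in compiled form; this text tells all that it offers.
- The arm moves only by the shell command python3 -m jog 'ROWS' [FORCE]. ROWS is a JSON object of lists of equal length, an entry for each row: "claw": the closure in counts, from 0 (fully open) to 255 (shut); "travel": the shift along the tool's x, y, z in m, a list of three; "twist": the turn about the tool's z in rad. In form: {"claw": [claw, ...], "travel": [[tx, ty, tz], ...], "twist": [twist, ...]}. A call has exactly 5 rows; each row is the pose to reach, as a shift and turn from the pose commanded when the call began, along the tool's axes at that moment; what a row does not reach only later rows make up. A row lasts 1/10 s, in which the tool goes at most 50 mm and 8.59 degrees, less where a joint would pass 70% of its speed; a pose out of reach is approached as far as the arm can. A call with a gripper value outside its range is refused whole. The fingers move at their own pace and stop on an object; FORCE is the grip in N (left out, the last holds). Time passes only in rows, so rows that repeat a pose let the fingers close, or fill a call up. It gives the time, the measured TCP pose, the force, the opening and the grip force at its end, in the units of the state.
- r.sense(): the state, without advancing time (a new reading comes with each control period).
- r.camera(name): name is "scene" or "top" or "wrist"; returns (picture, depth): 384x512x3 uint8, red, green, blue; 384x512 float32, m along the optical axis (not along the pixel's ray), 0 where there is no reading.
- r.camera_info(name): a dict with "vfov" (degrees; the focal length in pixels is half the picture's height over the tangent of half this angle, whatever the lens; pixels are square), "cx", "cy" (the principal point, pixels), "dist_coeffs" ([k1, k2, p1, p2, k3] as OpenCV has them; the pictures are not rectified), "T" (4x4, takes a point from camera to world coordinates). Camera axes: x right, y down, z forward; pixel columns grow to the right and rows downward; lengths in m; the calibration is good to about 2 mm. A picture is of the moment at which its call begins: read the wrist's pose just before it. camera_info takes no time and is no camera call; for the wrist camera it gives the pose at the moment of the call.
- r.job_done(): hands the job in; it is judged then, once.
Trained networks look in the newest picture that a camera, given by its name, has taken for a name from the list of things; names that differ only in an ending like _2 or _b are one class to them, and where a whole thing is asked for, a point or a joint stands for the part that bears it (a point fixed in the world has none). Each returns a list of dicts, best first, with "confidence" (0 to 1); they miss things now and then, are a little off and sometimes report something else, mostly with a low value. They report only what shows in the picture. A call takes as long as a camera call.
- r.spot_in(camera, thing): "at" ([x, y, z] in m, in world coordinates, good to about 4 mm: the middle of the surface that is visible of it).
- r.regions_of(camera, thing): "region" (384x512 bool, what is visible of it).
- r.landmark_of(camera, thing): "at" ([x, y, z] in m, in world coordinates, good to about 4 mm: a listed point, or the origin of a listed thing).
The state is a dict: "time_s": time; "qpos": joint angles; "joint_velocities": joint speeds; "joint_efforts": joint torques, N m; "eef_pos": TCP position; "eef_rot": TCP orientation; "force": force on the tool from outside, world axes, zero at the start; "ft_torque": the same for the moment, N m; "width": finger opening in m; "grip_force": force on a finger pad.
Only numpy, scipy, OpenCV 4.12 (cv2) and the standard library are available. Lean on these libraries where they do the work, as an engineer would, in place of code of your own. Each camera call takes 0.05 s, during which the arm holds its last target. There are 200 camera calls.

## Working session

There is one attempt and no reset: what is moved stays moved. The work goes in short steps, Python scripts to look and compute and a shell command to move; the robot and the scene stay as the last step left them, time stands still between calls to the robot, and variables do not carry over. Pictures are saved under pics/ and viewed, at most 10 in all, crops included, and the job is handed in when it is done.

```bash
mkdir -p pics
cat > h.py <<'E'
from rig import r
import numpy as np, cv2
def save(cam,name):
    p,d=r.camera(cam); cv2.imwrite(f'pics/{name}.png',p[:,:,::-1]); return p,d
def cloud(cam,p,d,mask,info):
    f=p.shape[0]/2/np.tan(np.radians(info['vfov'])/2)
    K=np.array([[f,0,info['cx']],[0,f,info['cy']],[0,0,1.]])
    v,u=np.nonzero(mask&(d>0))
    n=cv2.undistortPoints(np.c_[u,v].astype(np.float64)[:,None],K,np.array(info['dist_coeffs'],float))[:,0]
    z=d[v,u].astype(float); P=np.c_[n*z[:,None],z]; T=np.array(info['T'])
    return P@T[:3,:3].T+T[:3,3]
def axis(P):
    c=P.mean(0); u,s,vt=np.linalg.svd(P[:,:2]-c[:2],full_matrices=False); return c,np.degrees(np.arctan2(vt[0,1],vt[0,0]))
E
python3 - <<'E'
from h import *
np.set_printoptions(precision=4,suppress=True)
s=r.sense(); print(s['time_s'],s['eef_pos'],s['eef_rot'],s['force'],s['width'])
for cam in ['top','scene']:
    i=r.camera_info(cam); p,d=save(cam,cam+'0')
    print(cam,np.array(i['T'])[:3,3])
    for t in ['ring_stock','stock_rest','saw_jig','stop_pin','clamp_grip','keeper','calipers','copper_ring','silver_ring','steel_block']:
        print(t,[(np.round(x['at'],4),round(x['confidence'],2)) for x in r.landmark_of(cam,t)[:2]])
    for t in ['ring_stock','saw_jig','stock_rest']:
        for x in r.regions_of(cam,t)[:1]:
            P=cloud(cam,p,d,x['region'],i)
            print(t,len(P),*axis(P),P.min(0),P.max(0))
E
```

```text
0.0 [ 0.2461 -0.5468  0.2302] [[-0.9119 -0.4103 -0.0008]
 [-0.4103  0.9119  0.0016]
 [ 0.0001  0.0018 -1.    ]] [1.317  0.111  0.3891] 0.08528920305235815
top [ 0.4032 -0.3379  0.9223]
ring_stock []
stock_rest [(array([ 0.5149, -0.442 ,  0.0017]), 0.73)]
saw_jig []
stop_pin [(array([ 0.5147, -0.2024,  0.0448]), 0.56)]
clamp_grip [(array([ 0.5853, -0.3197,  0.1332]), 0.72)]
keeper []
calipers []
copper_ring [(array([ 0.6081, -0.147 , -0.0016]), 0.36)]
silver_ring []
steel_block [(array([ 0.39  , -0.2055,  0.0015]), 0.7)]
ring_stock 127 [ 0.5476 -0.4325  0.0312] -177.36288431243005 [ 0.5282 -0.4426  0.0222] [ 0.5643 -0.423   0.0369]
saw_jig 3769 [ 0.515  -0.2512  0.035 ] 93.19183778345236 [ 0.459  -0.3406 -0.0025] [ 0.6108 -0.1394  0.1432]
stock_rest 233 [ 0.5457 -0.4257  0.011 ] 131.2043576849798 [ 0.5142 -0.457   0.0007] [ 0.5708 -0.4083  0.0244]
scene [0.1764 0.0953 0.7207]
ring_stock []
stock_rest [(array([ 0.5108, -0.4389, -0.0001]), 0.72)]
saw_jig [(array([ 0.5132, -0.2628,  0.0012]), 0.69)]
stop_pin [(array([ 0.5183, -0.2022,  0.0436]), 0.67)]
clamp_grip [(array([ 0.5847, -0.3117,  0.1311]), 0.58)]
keeper []
calipers [(array([ 0.3845, -0.5237,  0.0013]), 0.57)]
copper_ring [(array([ 0.6052, -0.1447, -0.0008]), 0.38)]
silver_ring [(array([ 0.4198, -0.1289,  0.0039]), 0.49)]
steel_block [(array([ 0.3872, -0.2   ,  0.0012]), 0.69)]
ring_stock 263 [ 0.5116 -0.4351  0.0301] -174.94402338054792 [ 0.4662 -0.4508  0.0152] [ 0.5642 -0.4255  0.036 ]
saw_jig 3449 [ 0.511  -0.2444  0.0376] 95.3246376009742 [ 0.4598 -0.3701 -0.0012] [ 0.6684 -0.1416  0.1415]
stock_rest 451 [ 0.5054 -0.4266  0.0093] -169.05213133833365 [ 0.4541 -0.4653  0.0011] [ 0.5699 -0.409   0.0225]
```

View pics/top0.png

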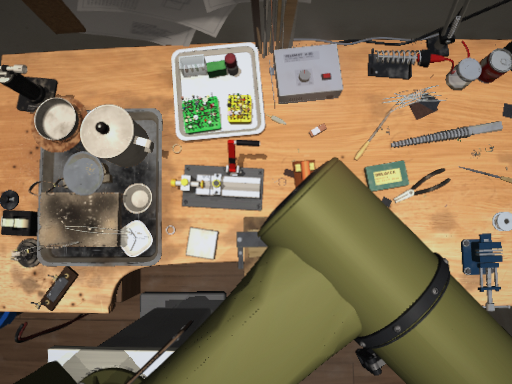

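View pics/scene0.png

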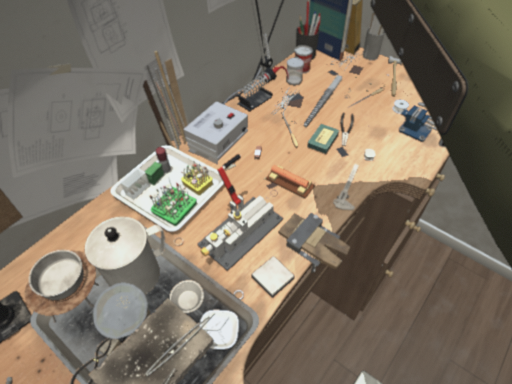

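The top view shows the jig with its groove along world y and the stop toward +y (about 185,183). The red clamp leans toward +x (232,155). The tube is partly hidden by the arm at about (303,172). The scene view shows the tube in its rest at (290,180), with the calipers, steel block and rings clear of the path. I'll go above the tube and look with the wrist camera.

```bash
python3 -m jog '{"claw":[0,0,0,0,0],"travel":[[-0.05,0,0],[-0.1,0,0],[-0.15,0,0],[-0.2,0,0],[-0.24,0,0]],"twist":[0,0,0,0,0]}' 40
python3 -m jog '{"claw":[0,0,0,0,0],"travel":[[-0.02,0,0.01],[-0.046,-0.008,0.02],[-0.046,-0.008,0.03],[-0.046,-0.008,0.03],[-0.046,-0.008,0.03]],"twist":[0.1,0.2,0.3,0.37,0.37]}'
cat > look.py <<'E'
from h import *
import sys
np.set_printoptions(precision=4,suppress=True)
name=sys.argv[1]; things=sys.argv[2:]
s=r.sense(); i=r.camera_info('wrist'); p,d=save('wrist',name)
R=np.array(s['eef_rot']); t=np.array(s['eef_pos'])
print(s['time_s'],t,R.tolist(),s['force'],np.array(i['T'])[:3,3],np.array(i['T'])[:3,2])
for th in things:
    print(th,[(np.round(x['at'],4),round(x['confidence'],2)) for x in r.landmark_of('wrist',th)[:2]])
    for x in r.regions_of('wrist',th)[:1]:
        P=cloud('wrist',p,d,x['region'],i)
        if len(P): print('  reg',len(P),x['confidence'],*axis(P),np.percentile(P,1,axis=0),np.percentile(P,99,axis=0))
E
python3 look.py w1 ring_stock stock_rest saw_jig stop_pin keeper clamp_grip
```

```text
time_s: 1.9
eef_pos: [0.4673, -0.4472, 0.2312]
eef_rot: [[-0.912, -0.411, 0.0], [-0.411, 0.912, 0.0], [-0.0, 0.0, -1.0]]
force: [1.4, -0.5, -0.0]
width: 0.0854
grip_force: 0.0
time_s: 2.4
eef_pos: [0.5104, -0.4369, 0.2006]
eef_rot: [[-0.999, -0.053, -0.001], [-0.053, 0.999, 0.0], [0.001, 0.001, -1.0]]
force: [0.5, -0.1, -0.4]
width: 0.0854
grip_force: 0.0
2.4 [ 0.5104 -0.4369  0.2006] [[-0.9986171462447361, -0.0525594956110344, -0.001137825616224561], [-0.052560040592157437, 0.9986176623692615, 0.00045446353268932755], [0.0011123663830062672, 0.0005136392366620735, -0.9999992494076005]] [ 0.5124 -0.0676 -0.3601] [ 0.442  -0.441   0.3437] [ 0.2686  0.0138 -0.9632]
ring_stock [(array([ 0.5136, -0.44  ,  0.0236]), 0.64)]
  reg 1747 0.67 [ 0.5128 -0.4406  0.0302] 4.448544357314281 [ 0.4659 -0.4523  0.0218] [ 0.564  -0.4287  0.0337]
stock_rest [(array([ 0.5106, -0.4426,  0.001 ]), 0.96)]
  reg 2606 0.77 [ 0.5058 -0.4399  0.0095] 4.808059059128241 [ 0.4552 -0.4665  0.0049] [ 0.5682 -0.4135  0.019 ]
saw_jig [(array([ 0.5118, -0.2596, -0.0004]), 0.6), (array([ 0.3813, -0.5201,  0.0024]), 0.36)]
  reg 15512 0.83 [ 0.5129 -0.2629  0.0341] 91.86440436447896 [ 0.4631 -0.3422  0.0008] [ 0.5789 -0.1649  0.1254]
stop_pin [(array([ 0.5158, -0.2009,  0.0451]), 0.69), (array([ 0.5122, -0.4429, -0.0013]), 0.5)]
  reg 376 0.87 [ 0.5154 -0.2026  0.047 ] 80.80596636911906 [ 0.5077 -0.2136  0.0355] [ 0.5243 -0.186   0.0533]
keeper []
clamp_grip []
  reg 1372 0.66 [ 0.5629 -0.2813  0.098 ] 1.8164394133490034 [ 0.539  -0.2879  0.0618] [ 0.582  -0.2726  0.1317]
```

View pics/w1.png

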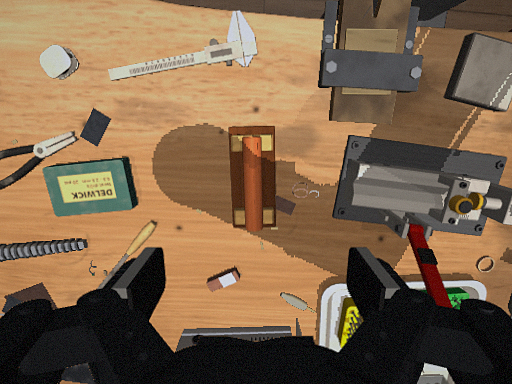

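The wrist view shows the tube in its rest at (252,183), axis nearly vertical in the picture, i.e. about 4.5° from world x. The jig is at right (425,185), with the brass stop at (465,203) and the red lever going from (415,230) to (440,300). The networks agree, so I'll grasp the tube 18 mm toward its world +x end, which becomes the tail in the groove.

```bash
python3 -m jog '{"claw":[0,0,0,0,0],"travel":[[-0.0195,-0.003,0.05],[-0.0195,-0.003,0.1],[-0.0195,-0.003,0.14],[-0.0195,-0.003,0.17],[-0.0195,-0.003,0.1836]],"twist":[-0.026,-0.026,-0.026,-0.026,-0.026]}' 40
python3 -m jog '{"claw":[120,255,255,255,255],"travel":[[0,0,0],[0,0,0],[0,0,0],[0,0,0],[0,0,0]],"twist":[0,0,0,0,0]}' 40
python3 -m jog '{"claw":[255,255,255,255,255],"travel":[[0,0,0],[0,0,0],[0,0,-0.02],[0,0,-0.06],[0,0,-0.1]],"twist":[0,0,0,0,0]}'
```

```text
time_s: 3.55
eef_pos: [0.5281, -0.4379, 0.0133]
eef_rot: [[-0.997, -0.079, -0.005], [-0.079, 0.997, 0.003], [0.005, 0.004, -1.0]]
force: [-0.3, 0.5, -0.5]
width: 0.0855
grip_force: 0.0
time_s: 4.05
eef_pos: [0.5307, -0.4387, 0.0197]
eef_rot: [[-0.997, -0.079, 0.002], [-0.079, 0.997, -0.0], [-0.002, -0.0, -1.0]]
force: [-1.3, 4.6, 4.4]
width: 0.0182
grip_force: 39.1
time_s: 4.55
eef_pos: [0.5293, -0.4388, 0.1182]
eef_rot: [[-0.997, -0.079, -0.002], [-0.079, 0.997, 0.001], [0.002, 0.001, -1.0]]
force: [-0.4, -1.3, -0.5]
width: 0.0181
grip_force: 39.2
```

```bash
python3 -m jog '{"claw":[255,255,255,255,255],"travel":[[0.003,0.02,-0.02],[0.006,0.04,-0.04],[0.01,0.06,-0.05],[0.01,0.08,-0.05],[0.01,0.10,-0.05]],"twist":[0.149,0.298,0.447,0.596,0.745]}'
python3 -m jog '{"claw":[255,255,255,255,255],"travel":[[0,0,0],[0,0,0],[0,0,0],[0,0,0],[0,0,0]],"twist":[0.149,0.298,0.447,0.596,0.745]}'
python3 -m jog '{"claw":[255,255,255,255,255],"travel":[[0,0,0],[0,0,0],[0,0,0],[0,0,0],[0,0,0]],"twist":[0.128,0.128,0.128,0.128,0.128]}'
python3 look.py w2 ring_stock saw_jig stop_pin keeper clamp_grip
```

```text
time_s: 5.05
eef_pos: [0.5121, -0.3395, 0.1686]
eef_rot: [[-0.782, 0.623, 0.002], [0.623, 0.782, -0.0], [-0.001, 0.001, -1.0]]
force: [-0.7, 1.3, -1.2]
width: 0.0182
grip_force: 39.3
time_s: 5.55
eef_pos: [0.5121, -0.3401, 0.168]
eef_rot: [[-0.153, 0.988, 0.001], [0.988, 0.153, 0.0], [0.0, 0.001, -1.0]]
force: [0.6, 0.4, -0.7]
width: 0.0182
grip_force: 39.3
time_s: 6.05
eef_pos: [0.5121, -0.3401, 0.1677]
eef_rot: [[-0.033, 0.999, 0.0], [0.999, 0.033, 0.0], [0.0, 0.0, -1.0]]
force: [0.3, -0.2, -1.5]
width: 0.018
grip_force: 39.3
6.05 [ 0.5121 -0.3401  0.1677] [[-0.03307824670348397, 0.999452762590702, 7.031953573349342e-05], [0.9994527603442838, 0.033078239627417565, 9.951553951642361e-05], [9.713503443691444e-05, 7.3572853661927e-05, -0.9999999925759101]] [ 0.2919 -0.1614 -1.5229] [ 0.5092 -0.2725  0.3108] [ 0.01   -0.2692 -0.963 ]
ring_stock [(array([ 0.5114, -0.3219,  0.1686]), 0.8)]
  reg 8214 0.66 [ 0.5108 -0.3199  0.178 ] -88.32637626378778 [ 0.5007 -0.3735  0.1705] [ 0.5208 -0.2758  0.1813]
saw_jig [(array([ 0.5138, -0.2598, -0.0003]), 0.64)]
  reg 19613 0.75 [ 0.5247 -0.2539  0.0443] -65.07928808862542 [ 0.4639 -0.3371  0.0069] [ 0.5881 -0.1778  0.1393]
stop_pin [(array([ 0.5181, -0.203 ,  0.0427]), 0.57)]
  reg 663 0.61 [ 0.5164 -0.2026  0.0476] -95.84137611403419 [ 0.5071 -0.2133  0.0351] [ 0.5243 -0.1884  0.0531]
keeper []
clamp_grip [(array([ 0.5853, -0.3158,  0.1311]), 0.79), (array([ 0.5098, -0.3228,  0.1687]), 0.68)]
  reg 4037 0.59 [ 0.5746 -0.2928  0.1186] -60.383047863566354 [ 0.5403 -0.3351  0.0015] [ 0.591  -0.2726  0.1399]
```

View pics/w2.png

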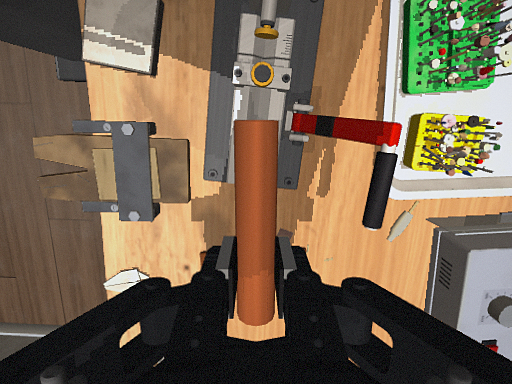

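The wrist view shows the tube firmly held (255,220), aligned over the groove. Bridge and ball are at (262,73), the stop at (265,30), the lever at (345,128) and the black bar at (378,190). Next I'll fit the jig line from depth.

```bash
cat > fit.py <<'E'
from h import *
np.set_printoptions(precision=4,suppress=True)
i=r.camera_info('wrist'); p,d=r.camera('wrist'); s=r.sense()
P=cloud('wrist',p,d,d>0,i)
def edges(lo,hi,y0,y1,x0=.45,x1=.58,pct=(1.5,98.5)):
    Q=P[(P[:,2]>lo)&(P[:,2]<hi)&(P[:,0]>x0)&(P[:,0]<x1)]
    out=[]
    for y in np.arange(y0,y1,.004):
        b=Q[abs(Q[:,1]-y)<.002]
        if len(b)>8: out.append((y,*np.percentile(b[:,0],pct),len(b)))
    return np.array(out)
def line(y,x):
    k=np.ones(len(y),bool)
    for _ in range(4):
        c=np.polyfit(y[k],x[k],1); e=abs(x-np.polyval(c,y)); k=e<max(2*np.median(e[k]),.0008)
    return c,np.median(e[k])
for nm,a in [('base z8',(.004,.012,-.34,-.17)),('vtop z38',(.0345,.0415,-.335,-.20,.485,.538)),('bridge',(.070,.080,-.258,-.235,.485,.545)),('tube',(.15,.2,-.38,-.27))]:
    o=edges(*a)
    if not len(o): print(nm,'none'); continue
    for k in (1,2):
        c,e=line(o[:,0],o[:,k]); print(nm,'edge',k,'x at y=-.26: %.4f slope %.4f res %.4f'%(np.polyval(c,-.26),c[0],e),len(o))
T=P[(P[:,2]>.15)&(P[:,2]<.2)&(P[:,1]<-.24)&(abs(P[:,0]-.511)<.0105)]
print('tube',T.min(0),T.max(0),np.percentile(T[:,2],95))
B=P[(P[:,2]>.072)&(P[:,2]<.080)&(P[:,0]>.497)&(P[:,0]<.53)&(P[:,1]>-.28)&(P[:,1]<-.21)]
print('bridge',np.percentile(B,[1,50,99],axis=0))
V=P[(P[:,2]>.03)&(P[:,2]<.042)&(P[:,0]>.49)&(P[:,0]<.5)]
print('V y range',np.percentile(V,[1,99],axis=0))
print(s['time_s'],s['eef_pos'])
E
python3 fit.py
```

```text
base z8 edge 1 x at y=-.26: 0.4647 slope 0.0798 res 0.0003 42
base z8 edge 2 x at y=-.26: 0.5593 slope 0.0737 res 0.0003 42
vtop z38 edge 1 x at y=-.26: 0.4904 slope 0.0764 res 0.0002 31
vtop z38 edge 2 x at y=-.26: 0.5278 slope 0.3486 res 0.0098 31
bridge edge 1 x at y=-.26: 0.5091 slope -0.1550 res 0.0014 5
bridge edge 2 x at y=-.26: 0.5174 slope 0.1429 res 0.0017 5
tube edge 1 x at y=-.26: 0.4994 slope -0.0328 res 0.0002 26
tube edge 2 x at y=-.26: 0.5188 slope -0.0276 res 0.0002 26
tube [ 0.5005 -0.376   0.1615] [ 0.5215 -0.2751  0.2   ] 0.18146919851706328
bridge [[ 0.5054 -0.2526  0.0735]
 [ 0.5131 -0.2453  0.0771]
 [ 0.5211 -0.2369  0.0799]]
V y range [[ 0.4901 -0.3314  0.0354]
 [ 0.4998 -0.1968  0.0402]]
6.65 [ 0.5121 -0.3401  0.1676]
```

```bash
python3 -m jog '{"claw":[255,255,255,255,255],"travel":[[0.0186,-0.0036,0.03],[0.0186,-0.0036,0.06],[0.0186,-0.0036,0.09],[0.0186,-0.0036,0.105],[0.0186,-0.0036,0.107]],"twist":[0.1065,0.1065,0.1065,0.1065,0.1065]}'
python3 -m jog '{"claw":[255,255,255,255,255],"travel":[[0,0,0.004],[0,0,0.008],[0,0,0.012],[0,0,0.015],[0,0,0.016]],"twist":[0,0,0,0,0]}'
python3 -m jog '{"claw":[255,255,255,255,255],"travel":[[0,0,0.001],[0,0,0.002],[0,0,0.003],[0,0,0.004],[0,0,0.004]],"twist":[0,0,0,0,0]}'
```

```text
time_s: 7.15
eef_pos: [0.5067, -0.3213, 0.0585]
eef_rot: [[0.075, 0.997, -0.004], [0.997, -0.075, 0.001], [0.001, -0.004, -1.0]]
force: [-0.0, -1.0, -1.2]
width: 0.0182
grip_force: 39.4
time_s: 7.65
eef_pos: [0.5078, -0.3217, 0.0445]
eef_rot: [[0.075, 0.997, -0.0], [0.997, -0.075, 0.0], [0.0, -0.0, -1.0]]
force: [-1.2, -0.1, -0.8]
width: 0.0177
grip_force: 39.4
time_s: 8.15
eef_pos: [0.5078, -0.3217, 0.0408]
eef_rot: [[0.075, 0.997, -0.0], [0.997, -0.075, -0.0], [-0.0, -0.0, -1.0]]
force: [-1.3, -0.1, 0.4]
width: 0.0178
grip_force: 39.5
```

```bash
python3 -m jog '{"claw":[255,255,255,255,255],"travel":[[0,0,0.0003],[0,0,0.0006],[0,0,0.001],[0,0,0.001],[0,0,0.001]],"twist":[0,0,0,0,0]}'
python3 -m jog '{"claw":[255,255,255,255,255],"travel":[[0,0,0.0003],[0,0,0.0006],[0,0,0.001],[0,0,0.001],[0,0,0.001]],"twist":[0,0,0,0,0]}'
```

```text
time_s: 8.65
eef_pos: [0.5079, -0.3218, 0.0407]
eef_rot: [[0.075, 0.997, 0.0], [0.997, -0.075, -0.0], [-0.0, 0.0, -1.0]]
force: [-3.6, 2.7, 5.4]
width: 0.0179
grip_force: 40.1
time_s: 9.15
eef_pos: [0.5079, -0.3218, 0.0406]
eef_rot: [[0.074, 0.997, 0.0], [0.997, -0.074, -0.001], [-0.001, 0.0, -1.0]]
force: [-5.6, 5.0, 10.2]
width: 0.0185
grip_force: 40.6
```

```bash
python3 -m jog '{"claw":[200,160,130,130,130],"travel":[[0,0,-0.002],[0,0,-0.0025],[0,0,-0.0025],[0,0,-0.0025],[0,0,-0.0025]],"twist":[0,0,0,0,0]}'
python3 -m jog '{"claw":[130,130,130,130,130],"travel":[[-0.01,0,0],[-0.02,0,0],[-0.028,0,0],[-0.028,0,0],[-0.028,0,0]],"twist":[0,0,0,0,0]}'
cat > fit2.py <<'E'
from h import *
np.set_printoptions(precision=4,suppress=True)
i=r.camera_info('wrist'); p,d=save('wrist','w3'); s=r.sense()
P=cloud('wrist',p,d,d>0,i)
a=np.array([.0763,.997]); n=np.array([-.997,.0763]); o=np.array([.5121,-.2603])
J=np.c_[(P[:,:2]-o)@a,(P[:,:2]-o)@n,P[:,2]]
hsv=cv2.cvtColor(p,cv2.COLOR_RGB2HSV)[d>0]
m=(abs(J[:,1])<.013)&(J[:,2]>.044)&(J[:,2]<.06)&(J[:,0]>-.11)&(J[:,0]<.03)&(hsv[:,1]>110)
T=J[m]; print(len(T),np.percentile(T,[.5,50,99.5],axis=0))
for x in np.arange(-.09,.008,.012):
    b=T[abs(T[:,0]-x)<.006]
    if len(b)>20: print(round(x,3),len(b),np.percentile(b[:,1],[2,98]),np.percentile(b[:,2],[90]))
print(s['time_s'],s['eef_pos'],s['width'],s['force'])
E
python3 fit2.py
```

```text
time_s: 9.65
eef_pos: [0.5079, -0.3216, 0.0409]
eef_rot: [[0.075, 0.997, -0.0], [0.997, -0.075, 0.0], [0.0, -0.0, -1.0]]
force: [0.1, 1.1, -0.6]
width: 0.0419
grip_force: 0.0
time_s: 10.15
eef_pos: [0.5056, -0.3499, 0.0409]
eef_rot: [[0.076, 0.997, -0.0], [0.997, -0.076, 0.0], [0.0, -0.0, -1.0]]
force: [0.8, 0.1, -0.7]
width: 0.0415
grip_force: 0.0
9617 [[-0.0954 -0.0095  0.0447]
 [-0.0394 -0.      0.0521]
 [ 0.0028  0.0097  0.0546]]
-0.09 887 [-0.0094  0.0093] [0.0535]
-0.078 960 [-0.0092  0.0095] [0.0536]
-0.066 1031 [-0.0095  0.0093] [0.0536]
-0.054 1093 [-0.0092  0.0095] [0.0535]
-0.042 1179 [-0.0091  0.0093] [0.0536]
-0.03 1266 [-0.0091  0.0094] [0.0536]
-0.018 1343 [-0.0091  0.0093] [0.0536]
-0.006 1460 [-0.0092  0.0094] [0.0535]
0.006 386 [-0.0089  0.0089] [0.0537]
10.2 [ 0.5057 -0.3497  0.041 ] 0.04192266820601195 [ 0.3408 -0.6702  0.6365]
```

View pics/w3.png

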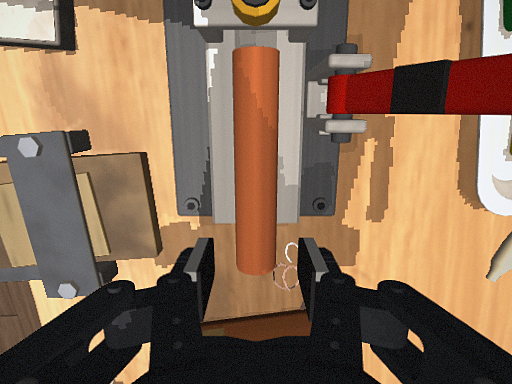

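Tube seated: centreline within 0.3 mm, top at 53.5 mm, leading end at jig x≈3 mm. The picture shows it at (255,160) in the groove, with the fingers astride its tail. Next I'll grip the tail and slide it under the ball.

```bash
python3 -m jog '{"claw":[255,255,255,255,255],"travel":[[0,0,0],[0,0,0],[0,0,0],[0,0,0],[0,0,0]],"twist":[0,0,0,0,0]}' 50
python3 -m jog '{"claw":[255,255,255,255,255],"travel":[[0.003,0,0],[0.006,0,0],[0.009,0,0],[0.011,0,0],[0.012,0,0]],"twist":[0,0,0,0,0]}'
python3 -m jog '{"claw":[255,255,255,255,255],"travel":[[0.003,0,0],[0.006,0,0],[0.009,0,0],[0.011,0,0],[0.012,0,0]],"twist":[0,0,0,0,0]}'
python3 -m jog '{"claw":[255,255,255,255,255],"travel":[[0.001,0,0],[0.002,0,0],[0.003,0,0],[0.004,0,0],[0.006,0,0]],"twist":[0,0,0,0,0]}'
```

```text
time_s: 10.7
eef_pos: [0.5058, -0.3494, 0.0414]
eef_rot: [[0.075, 0.997, -0.0], [0.997, -0.075, 0.0], [0.0, -0.0, -1.0]]
force: [-2.4, 1.2, 1.8]
width: 0.0172
grip_force: 48.8
time_s: 11.2
eef_pos: [0.5067, -0.3379, 0.0415]
eef_rot: [[0.075, 0.997, 0.0], [0.997, -0.075, -0.001], [-0.001, 0.0, -1.0]]
force: [-1.8, -4.9, 1.1]
width: 0.0175
grip_force: 48.9
time_s: 11.7
eef_pos: [0.5075, -0.3259, 0.0414]
eef_rot: [[0.075, 0.997, -0.0], [0.997, -0.075, -0.001], [-0.001, 0.0, -1.0]]
force: [-2.6, -5.0, 2.7]
width: 0.0175
grip_force: 48.9
time_s: 12.2
eef_pos: [0.508, -0.3202, 0.0415]
eef_rot: [[0.075, 0.997, -0.0], [0.997, -0.075, -0.001], [-0.001, 0.0, -1.0]]
force: [-1.8, -5.5, 2.5]
width: 0.0175
grip_force: 48.9
```

```bash
cat > chk.py <<'E'
from rig import r; import sys
s=r.sense(); f=s['force']; a=.0763*f[0]+.997*f[1]; p=s['eef_pos']
print(s['time_s'],'push %.2f'%-a,'x %.4f'%(.0763*(p[0]-.5121)+.997*(p[1]+.2603)),'z %.4f'%p[2],s['width'])
sys.exit(-a>float(sys.argv[1]))
E
python3 chk.py 9
python3 -m jog '{"claw":[255,255,255,255,255],"travel":[[0.0005,0,0],[0.001,0,0],[0.0015,0,0],[0.002,0,0],[0.002,0,0]],"twist":[0,0,0,0,0]}' >/dev/null; python3 chk.py 7.5 || exit
python3 -m jog '{"claw":[255,255,255,255,255],"travel":[[0.0002,0,0],[0.0004,0,0],[0.0006,0,0],[0.0008,0,0],[0.001,0,0]],"twist":[0,0,0,0,0]}' >/dev/null; python3 chk.py 7.5 || exit
python3 -m jog '{"claw":[255,255,255,255,255],"travel":[[0.0002,0,0],[0.0004,0,0],[0.0006,0,0],[0.0008,0,0],[0.001,0,0]],"twist":[0,0,0,0,0]}' >/dev/null; python3 chk.py 7.5 || exit
python3 -m jog '{"claw":[255,255,255,255,255],"travel":[[0.0002,0,0],[0.0004,0,0],[0.0006,0,0],[0.0008,0,0],[0.001,0,0]],"twist":[0,0,0,0,0]}' >/dev/null; python3 chk.py 7.5 || exit
python3 -m jog '{"claw":[255,255,255,255,255],"travel":[[0.0002,0,0],[0.0004,0,0],[0.0006,0,0],[0.0008,0,0],[0.001,0,0]],"twist":[0,0,0,0,0]}' >/dev/null; python3 chk.py 7.5 || exit
python3 -m jog '{"claw":[255,255,255,255,255],"travel":[[0.0002,0,0],[0.0004,0,0],[0.0006,0,0],[0.0008,0,0],[0.001,0,0]],"twist":[0,0,0,0,0]}' >/dev/null; python3 chk.py 7.5 || exit
```

```text
12.2 push 5.65 x -0.0600 z 0.0415 0.017507067983148827
12.7 push 3.52 x -0.0582 z 0.0415 0.017751168782186723False
False
```

```bash
sed -i 's/sys.exit(\(.*\))$/sys.exit(int(\1))/' chk.py
python3 -m jog '{"claw":[255,255,255,255,255],"travel":[[0.0002,0,0],[0.0004,0,0],[0.0006,0,0],[0.0008,0,0],[0.001,0,0]],"twist":[0,0,0,0,0]}' >/dev/null; python3 chk.py 7.5 || exit
python3 -m jog '{"claw":[255,255,255,255,255],"travel":[[0.0002,0,0],[0.0004,0,0],[0.0006,0,0],[0.0008,0,0],[0.001,0,0]],"twist":[0,0,0,0,0]}' >/dev/null; python3 chk.py 7.5 || exit
python3 -m jog '{"claw":[255,255,255,255,255],"travel":[[0.0002,0,0],[0.0004,0,0],[0.0006,0,0],[0.0008,0,0],[0.001,0,0]],"twist":[0,0,0,0,0]}' >/dev/null; python3 chk.py 7.5 || exit
python3 -m jog '{"claw":[255,255,255,255,255],"travel":[[0.0002,0,0],[0.0004,0,0],[0.0006,0,0],[0.0008,0,0],[0.001,0,0]],"twist":[0,0,0,0,0]}' >/dev/null; python3 chk.py 7.5 || exit
python3 -m jog '{"claw":[255,255,255,255,255],"travel":[[0.0002,0,0],[0.0004,0,0],[0.0006,0,0],[0.0008,0,0],[0.001,0,0]],"twist":[0,0,0,0,0]}' >/dev/null; python3 chk.py 7.5 || exit
python3 -m jog '{"claw":[255,255,255,255,255],"travel":[[0.0002,0,0],[0.0004,0,0],[0.0006,0,0],[0.0008,0,0],[0.001,0,0]],"twist":[0,0,0,0,0]}' >/dev/null; python3 chk.py 7.5 || exit
python3 -m jog '{"claw":[255,255,255,255,255],"travel":[[0.0002,0,0],[0.0004,0,0],[0.0006,0,0],[0.0008,0,0],[0.001,0,0]],"twist":[0,0,0,0,0]}' >/dev/null; python3 chk.py 7.5 || exit
python3 -m jog '{"claw":[255,255,255,255,255],"travel":[[0.0002,0,0],[0.0004,0,0],[0.0006,0,0],[0.0008,0,0],[0.001,0,0]],"twist":[0,0,0,0,0]}' >/dev/null; python3 chk.py 7.5 || exit
```

```text
13.2 push 5.01 x -0.0575 z 0.0415 0.017694197577433297
13.7 push 5.42 x -0.0568 z 0.0415 0.017227640472612757
14.2 push 5.83 x -0.0562 z 0.0415 0.01749895429743943
14.7 push 5.95 x -0.0555 z 0.0414 0.01765226848249671
15.2 push 4.50 x -0.0548 z 0.0414 0.017538427911401883
15.7 push 5.12 x -0.0541 z 0.0414 0.01774026435473476
16.2 push 4.88 x -0.0534 z 0.0414 0.017147019742984285
16.7 push 4.63 x -0.0528 z 0.0414 0.017174521388084864
```

```bash
python3 -m jog '{"claw":[255,255,255,255,255],"travel":[[0.0003,0,0],[0.0006,0,0],[0.0009,0,0],[0.0012,0,0],[0.0012,0,0]],"twist":[0,0,0,0,0]}' >/dev/null; python3 chk.py 7.5 || exit
python3 -m jog '{"claw":[255,255,255,255,255],"travel":[[0.0003,0,0],[0.0006,0,0],[0.0009,0,0],[0.0012,0,0],[0.0012,0,0]],"twist":[0,0,0,0,0]}' >/dev/null; python3 chk.py 7.5 || exit
python3 -m jog '{"claw":[255,255,255,255,255],"travel":[[0.0003,0,0],[0.0006,0,0],[0.0009,0,0],[0.0012,0,0],[0.0012,0,0]],"twist":[0,0,0,0,0]}' >/dev/null; python3 chk.py 7.5 || exit
python3 -m jog '{"claw":[255,255,255,255,255],"travel":[[0.0003,0,0],[0.0006,0,0],[0.0009,0,0],[0.0012,0,0],[0.0012,0,0]],"twist":[0,0,0,0,0]}' >/dev/null; python3 chk.py 7.5 || exit
python3 -m jog '{"claw":[255,255,255,255,255],"travel":[[0.0003,0,0],[0.0006,0,0],[0.0009,0,0],[0.0012,0,0],[0.0012,0,0]],"twist":[0,0,0,0,0]}' >/dev/null; python3 chk.py 7.5 || exit
python3 -m jog '{"claw":[255,255,255,255,255],"travel":[[0.0003,0,0],[0.0006,0,0],[0.0009,0,0],[0.0012,0,0],[0.0012,0,0]],"twist":[0,0,0,0,0]}' >/dev/null; python3 chk.py 7.5 || exit
python3 -m jog '{"claw":[255,255,255,255,255],"travel":[[0.0003,0,0],[0.0006,0,0],[0.0009,0,0],[0.0012,0,0],[0.0012,0,0]],"twist":[0,0,0,0,0]}' >/dev/null; python3 chk.py 7.5 || exit
python3 -m jog '{"claw":[255,255,255,255,255],"travel":[[0.0003,0,0],[0.0006,0,0],[0.0009,0,0],[0.0012,0,0],[0.0012,0,0]],"twist":[0,0,0,0,0]}' >/dev/null; python3 chk.py 7.5 || exit
```

```text
17.2 push 4.95 x -0.0519 z 0.0414 0.017683108463748293
17.7 push 4.68 x -0.0511 z 0.0414 0.01734018345209413
18.2 push 3.98 x -0.0503 z 0.0414 0.01735819546071966
18.7 push 4.31 x -0.0495 z 0.0414 0.017779043263440705
19.2 push 4.93 x -0.0488 z 0.0414 0.017711912538965507
19.7 push 4.77 x -0.0480 z 0.0414 0.0174853513110338
20.2 push 4.32 x -0.0472 z 0.0414 0.017403976293988686
20.7 push 5.16 x -0.0464 z 0.0414 0.017342066958483168
```

```bash
python3 -m jog '{"claw":[255,255,255,255,255],"travel":[[0.0003,0,0],[0.0006,0,0],[0.0009,0,0],[0.0012,0,0],[0.0012,0,0]],"twist":[0,0,0,0,0]}' >/dev/null; python3 chk.py 7 || exit
python3 -m jog '{"claw":[255,255,255,255,255],"travel":[[0.0003,0,0],[0.0006,0,0],[0.0009,0,0],[0.0012,0,0],[0.0012,0,0]],"twist":[0,0,0,0,0]}' >/dev/null; python3 chk.py 7 || exit
python3 -m jog '{"claw":[255,255,255,255,255],"travel":[[0.0003,0,0],[0.0006,0,0],[0.0009,0,0],[0.0012,0,0],[0.0012,0,0]],"twist":[0,0,0,0,0]}' >/dev/null; python3 chk.py 7 || exit
python3 -m jog '{"claw":[255,255,255,255,255],"travel":[[0.0003,0,0],[0.0006,0,0],[0.0009,0,0],[0.0012,0,0],[0.0012,0,0]],"twist":[0,0,0,0,0]}' >/dev/null; python3 chk.py 7 || exit
python3 -m jog '{"claw":[255,255,255,255,255],"travel":[[0.0003,0,0],[0.0006,0,0],[0.0009,0,0],[0.0012,0,0],[0.0012,0,0]],"twist":[0,0,0,0,0]}' >/dev/null; python3 chk.py 7 || exit
python3 -m jog '{"claw":[255,255,255,255,255],"travel":[[0.0003,0,0],[0.0006,0,0],[0.0009,0,0],[0.0012,0,0],[0.0012,0,0]],"twist":[0,0,0,0,0]}' >/dev/null; python3 chk.py 7 || exit
python3 -m jog '{"claw":[255,255,255,255,255],"travel":[[0.0003,0,0],[0.0006,0,0],[0.0009,0,0],[0.0012,0,0],[0.0012,0,0]],"twist":[0,0,0,0,0]}' >/dev/null; python3 chk.py 7 || exit
python3 -m jog '{"claw":[255,255,255,255,255],"travel":[[0.0003,0,0],[0.0006,0,0],[0.0009,0,0],[0.0012,0,0],[0.0012,0,0]],"twist":[0,0,0,0,0]}' >/dev/null; python3 chk.py 7 || exit
```

```text
21.2 push 4.55 x -0.0456 z 0.0414 0.017136638349541433
21.7 push 4.32 x -0.0449 z 0.0415 0.017354392871924158
22.2 push 6.41 x -0.0448 z 0.0415 0.017593193037421927
22.7 push 9.99 x -0.0447 z 0.0417 0.017254642983151866
```

Stop felt at x ≈ -44.8 mm. Push is now 10 N total, less about 4.5 N drag. One more small press that keeps even the total under 12 N.

```bash
python3 -m jog '{"claw":[255,255,255,255,255],"travel":[[0.0002,0,0],[0.0004,0,0],[0.0005,0,0],[0.0005,0,0],[0.0005,0,0]],"twist":[0,0,0,0,0]}' >/dev/null; python3 chk.py 7
python3 -m jog '{"claw":[255,255,255,255,255],"travel":[[0,0,0],[0,0,0],[0,0,0],[0,0,0],[0,0,0]],"twist":[0,0,0,0,0]}' >/dev/null; python3 chk.py 7
```

```text
23.2 push 11.03 x -0.0446 z 0.0417 0.017360948129918438
23.7 push 10.86 x -0.0447 z 0.0417 0.017614896372727933
```

```bash
python3 -m jog '{"claw":[230,200,170,170,170],"travel":[[0,0,0],[0,0,0],[0,0,0],[0,0,0],[0,0,-0.002]],"twist":[0,0,0,0,0]}'
python3 -m jog '{"claw":[170,170,170,170,170],"travel":[[0,0,-0.02],[0,0,-0.05],[0,0,-0.08],[0,0,-0.11],[0,0,-0.13]],"twist":[0,0,0,0,0]}'
python3 -m jog '{"claw":[110,110,110,110,110],"travel":[[0,0.02,0],[0,0.04,0],[-0.003,0.06,0],[-0.007,0.078,0],[-0.007,0.078,0]],"twist":[0,0,0,0,0]}'
python3 look.py w4 clamp_grip ring_stock stop_pin; python3 chk.py 99
```

```text
time_s: 24.2
eef_pos: [0.5073, -0.3024, 0.0422]
eef_rot: [[0.06, 0.998, 0.001], [0.998, -0.06, 0.014], [0.014, 0.0, -1.0]]
force: [0.4, -0.9, 0.3]
width: 0.0284
grip_force: 0.0
time_s: 24.7
eef_pos: [0.5079, -0.3048, 0.1758]
eef_rot: [[0.06, 0.998, 0.005], [0.998, -0.06, 0.012], [0.012, 0.004, -1.0]]
force: [0.3, -1.4, 0.3]
width: 0.0286
grip_force: 0.0
time_s: 25.2
eef_pos: [0.5856, -0.318, 0.1716]
eef_rot: [[0.056, 0.998, 0.001], [0.998, -0.056, 0.016], [0.016, 0.0, -1.0]]
force: [-0.3, 0.1, -0.7]
width: 0.0486
grip_force: 0.0
25.2 [ 0.5856 -0.318   0.1716] [[0.05640003964209777, 0.9984077256703606, 0.001024133832615476], [0.9982839039744644, -0.056409174377356236, 0.01572425233730301], [0.015756985557903308, 0.00013552786544945982, -0.9998758418115348]] [-0.2579  0.0964 -0.69  ] [ 0.5887 -0.2527  0.3157] [-0.0131 -0.2538 -0.9672]
clamp_grip [(array([ 0.5868, -0.3156,  0.1348]), 0.66)]
  reg 2839 0.88 [ 0.5772 -0.2955  0.1237] 115.77718437666294 [ 0.5409 -0.3356  0.0642] [ 0.5912 -0.2723  0.14  ]
ring_stock [(array([ 0.5101, -0.258 ,  0.0424]), 0.87)]
  reg 5370 0.68 [ 0.3906 -0.2043  0.0137] -4.205626910074169 [ 0.3549 -0.2386  0.0019] [ 0.4235 -0.1712  0.0182]
stop_pin [(array([ 0.5158, -0.2039,  0.0416]), 0.74)]
  reg 620 0.9 [ 0.5184 -0.1934  0.0479] -93.82435933865705 [ 0.5107 -0.2127  0.0347] [ 0.5247 -0.1583  0.0534]
25.55 push -0.10 x -0.0526 z 0.1738 0.048632388371554446
```

View pics/w4.png

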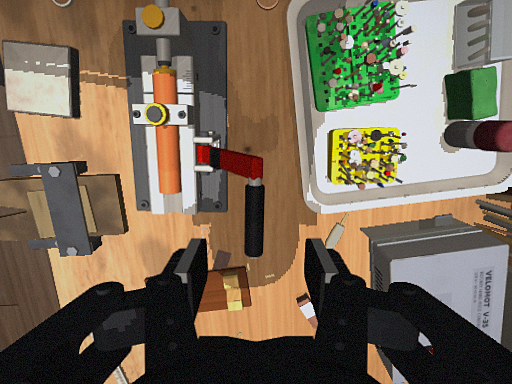

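The picture shows the tube (168,130) under the bridge, its end at the brass disc. The black bar is at (255,218), between the open fingers. Next I'll descend and pinch the bar.

```bash
python3 -m jog '{"claw":[110,110,110,110,110],"travel":[[0.001,0.001,0.015],[0.001,0.001,0.03],[0.001,0.001,0.042],[0.001,0.001,0.05],[0.001,0.001,0.052]],"twist":[0.02,0.02,0.02,0.02,0.02]}' 25
python3 -m jog '{"claw":[255,255,255,255,255],"travel":[[0,0,0],[0,0,0],[0,0,0],[0,0,0],[0,0,0]],"twist":[0,0,0,0,0]}' 25
python3 - <<'E'
from h import *
s=r.sense(); v=np.array(s['eef_pos'])[:2]-[.5121,-.2603]; print('jig',v@[.0763,.997],v@[-.997,.0763],s['eef_pos'][2])
E
```

```text
time_s: 26.05
eef_pos: [0.5839, -0.3217, 0.119]
eef_rot: [[0.068, 0.998, 0.002], [0.997, -0.068, 0.021], [0.021, 0.0, -1.0]]
force: [-0.4, -0.0, -0.2]
width: 0.0486
grip_force: 0.0
time_s: 26.55
eef_pos: [0.5849, -0.3222, 0.122]
eef_rot: [[0.068, 0.998, 0.005], [0.998, -0.068, 0.02], [0.02, 0.004, -1.0]]
force: [-0.2, -0.2, 1.2]
width: 0.0106
grip_force: 25.4
jig -0.056176780036246356 -0.07726556305814229 0.12197360087862524
```

```bash
python3 -m jog '{"claw":[255,255,255,255,255],"travel":[[0,-0.016,-0.007],[0,-0.032,-0.011],[0,-0.049,-0.0115],[0,-0.066,-0.009],[0,-0.082,-0.0025]],"twist":[0,0,0,0,0]}'
python3 - <<'E'
from h import *
s=r.sense(); v=np.array(s['eef_pos'])[:2]-[.5121,-.2603]; print('jig',v@[.0763,.997],v@[-.997,.0763],s['eef_pos'][2],s['force'])
E
```

```text
time_s: 27.05
eef_pos: [0.5046, -0.3168, 0.1264]
eef_rot: [[0.067, 0.998, 0.012], [0.998, -0.067, 0.018], [0.019, 0.011, -1.0]]
force: [4.2, -0.4, 2.6]
width: 0.0109
grip_force: 25.2
jig -0.05689410952098165 0.0031848645503402525 0.1264268464278017 [ 4.15540372 -0.39731189  2.63343969]
```

```bash
python3 -m jog '{"claw":[255,255,255,255,255],"travel":[[0,-0.0143,0.0092],[0,-0.0265,0.021],[0,-0.036,0.035],[0,-0.0426,0.0506],[0,-0.046,0.0673]],"twist":[0,0,0,0,0]}'
cat > cl.py <<'E'
from h import *
s=r.sense(); v=np.array(s['eef_pos'])[:2]-[.5121,-.2603]; print('jig',v@[.0763,.997],v@[-.997,.0763],s['eef_pos'][2],s['force'])
E
python3 cl.py
```

```text
time_s: 27.55
eef_pos: [0.458, -0.3132, 0.0578]
eef_rot: [[0.068, 0.998, 0.009], [0.998, -0.068, 0.017], [0.018, 0.007, -1.0]]
force: [3.1, -3.8, 3.8]
width: 0.011
grip_force: 26.9
jig -0.05691333530517162 0.04989829270875247 0.05779165783130168 [ 3.06001029 -3.84685337  3.76370371]
```

```bash
python3 -m jog '{"claw":[255,255,255,255,255],"travel":[[0,-0.0002,0.002],[0,-0.0003,0.004],[0,-0.0004,0.006],[0,-0.0004,0.0065],[0,-0.0004,0.0065]],"twist":[0,0,0,0,0]}' >/dev/null; python3 cl.py
python3 -m jog '{"claw":[255,255,255,255,255],"travel":[[0,0,0.0005],[0,0,0.001],[0,0,0.0015],[0,0,0.002],[0,0,0.002]],"twist":[0,0,0,0,0]}' >/dev/null; python3 cl.py
```

```text
jig -0.05671842738050453 0.05050551559608565 0.05047696211262025 [ 1.14794086 -6.19548157  2.20474012]
jig -0.056708237312524154 0.05050366855534923 0.04871413373058257 [ 0.56403978 -5.1019394   3.36546483]
```

```bash
python3 -m jog '{"claw":[255,255,255,255,255],"travel":[[0,0,0.0005],[0,0,0.001],[0,0,0.0015],[0,0,0.0015],[0,0,0.0015]],"twist":[0,0,0,0,0]}' >/dev/null; python3 cl.py
python3 -m jog '{"claw":[255,255,255,255,255],"travel":[[0,0,0.0005],[0,0,0.001],[0,0,0.001],[0,0,0.001],[0,0,0.001]],"twist":[0,0,0,0,0]}' >/dev/null; python3 cl.py
```

```text
jig -0.05668904949029348 0.05053340380244944 0.04732261474218418 [ 0.29914869 -5.95862719  5.28790281]
jig -0.05673006200482073 0.0504745721691113 0.04691672164890025 [-0.44902313 -4.24430267  8.04620514]
```

```bash
python3 -m jog '{"claw":[225,190,165,165,165],"travel":[[0,0,0],[0,0,0],[0,0,0],[0,0,0],[0,0,-0.002]],"twist":[0,0,0,0,0]}'
python3 -m jog '{"claw":[165,165,165,165,165],"travel":[[0,0,-0.015],[0,0,-0.04],[0,0,-0.07],[0,0,-0.1],[0,0,-0.13]],"twist":[0,0,0,0,0]}'
python3 -m jog '{"claw":[165,165,165,165,165],"travel":[[-0.03,0,0],[-0.06,0,0],[-0.06,0,0],[-0.06,0,0],[-0.06,0,0]],"twist":[0,0,0,0,0]}'>/dev/null
sed -i "s/'w3'/'w5'/" fit2.py; python3 fit2.py
python3 - <<'E'
from h import *
i=r.camera_info('wrist'); p,d=r.camera('wrist')
P=cloud('wrist',p,d,d>0,i); v=P[:,:2]-[.5121,-.2603]; x=v@[.0763,.997]; y=v@[-.997,.0763]
m=(x>-.068)&(x<-.028)&(abs(y-.051)<.012)&(P[:,2]>.04)
print('bar',m.sum(),np.percentile(y[m],[2,98]),np.percentile(P[m,2],[50,95]))
E
```

```text
time_s: 30.05
eef_pos: [0.4564, -0.3114, 0.0462]
eef_rot: [[0.068, 0.998, 0.003], [0.997, -0.068, 0.021], [0.021, 0.002, -1.0]]
force: [0.4, -0.1, -0.4]
width: 0.0302
grip_force: 0.0
time_s: 30.55
eef_pos: [0.4562, -0.3145, 0.1796]
eef_rot: [[0.068, 0.998, 0.005], [0.998, -0.068, 0.02], [0.02, 0.004, -1.0]]
force: [0.9, -0.5, -0.2]
width: 0.0304
grip_force: 0.0
1412 [[-0.0519 -0.0082  0.0444]
 [-0.0268  0.0023  0.0524]
 [ 0.0295  0.0101  0.059 ]]
-0.054 112 [-0.008   0.0099] [0.0537]
-0.042 333 [-0.0077  0.0097] [0.0539]
-0.03 340 [-0.0077  0.01  ] [0.0537]
-0.018 78 [-0.007   0.0105] [0.0587]
-0.006 206 [-0.0077  0.0096] [0.054]
0.006 298 [-0.0075  0.01  ] [0.0539]
31.1 [ 0.4524 -0.3738  0.1763] 0.030313388771779585 [-0.54    0.6945  0.0345]
bar 756 [0.04524133 0.05680269] [0.06466936 0.06636833]
```

View pics/w5.png

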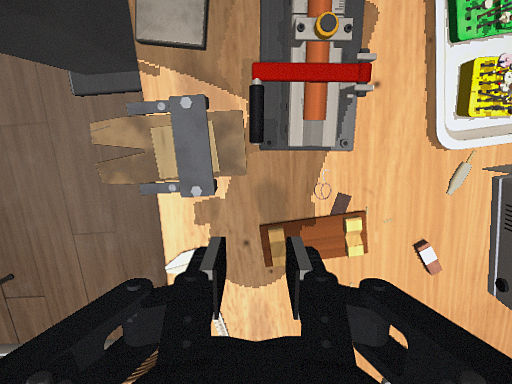

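The picture shows the red lever lying level across the tube (310,72). The bar (257,112) is at z≈60 mm, so the clamp is within about 0.02 rad of level. The tube is seated and the gripper is clear, so I'm handing in.

```bash
python3 -c "
from rig import r
print(r.job_done())"
```

```text
the job is handed in; nothing more can be done
None
```

The job is handed in (no verdict was shown): the tube lies in the groove against the stop, pressed with about 11 N at the wrist (roughly 6 to 11 N at the stop after drag, so 8 to 10 N there is not certain), and the clamp measured level on it with the gripper clear.

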